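# Tuck the spirit level into its bay behind the pop-up socket

## Robot

A 7-joint arm with a two-finger parallel gripper is mounted at the origin on the work surface. World frame = base frame: x ahead of the robot, y to its left, z up, the work surface at z = 0. Lengths are in m, angles in rad, forces in N, time in s.
With the tool pointing down it reaches from about 0.425 to 0.95 m from the base axis. Payload 4.7 kg.
Tool frame: the origin (TCP) lies on the centre line of the jaws, within the pads' length; the fingertips stand robot.nose_length ahead of it and the grasp point (between the pads) lies 8 mm behind it (robot.nose_length is the distance from the TCP to the fingertips, in m); z points along the fingers, y is the line along which they close (so a half turn about z gives the same grasp; the last joint's range is limited). The gripper opens to 85 mm and grips with 20 to 120 N. Pads are 22 mm wide; open, the fingers measure 114 mm over their backs; the gripper's body (76 mm by 85 mm) begins 54 mm behind the grasp point. The pads swing forward as they close: fully open they stand 13 mm farther back than shut.
Start: joints at [-1.239, 0.469, -0.049, 1.532, 0.024, 1.141, -0.082], TCP at [0.238, 0.632, 0.242] pointing down, gripper open.
Joint ranges: [-2.59, 2.59], [-0.33, 1.99], [-1.39, 1.29], [0.1, 2.45], [-1.04, 4.18], [0.21, 1.99], [-2.66, 2.66]. Speed limits (rad/s): [2.57, 2.57, 3.14, 3.14, 3.14, 3.14, 3.14].

## Interface

Orientations are given as [roll, pitch, yaw] about the fixed x, y, z axes, in that order (R = Rz(yaw) Ry(pitch) Rx(roll)).
In Python, from plant import robot gives the robot as it stands. Calls block until the motion is done:
- robot.goto(position, orientation): joint-space move of the TCP to a pose.
- robot.move_straight(position, vel=0.15, attitude=None, contact_N=None): straight line of the TCP; attitude=None keeps the orientation; vel is the mean speed in m/s. With contact_N (N) it stops when the force on the tool has changed by that much, and returns True; else False.
- robot.move_joints(angles): joint-space move.
- robot.grip(opening, strength=None): opening from 0.0 (shut) to 1.0 (fully open); strength is the grip in N (None keeps the last); returns when the fingers have stopped.
- robot.sleep(seconds).
- robot.inverse_kinematics(position, orientation): joint angles nearest the present ones, or None.
- robot.sense(): the state.
- robot.grab_frame(name): name is "scene" or "top"; returns a dict with "image" (384x512x3 uint8, red, green, blue), "range_z" (384x512 float32, m along the optical axis (not along the pixel's ray), 0 where there is no reading), "fx", "fy", "cx", "cy" (pixels), "R" (3x3) and "t" (3): a world point X has camera coordinates R X + t. Camera axes: x right, y down, z forward; pixel columns grow to the right and rows downward; lengths in m; the calibration is good to about 2 mm. A picture is of the moment at which its call begins.
A pose or a line that the arm cannot do raises robot.IKError and nothing moves.
- robot.close_job(): hands the job in; it is judged then, once.
The state is a dict: "t": time; "joint_pos": joint angles; "joint_velocities": joint speeds; "effort": joint torques, N m; "tcp_pos": TCP position; "tcp_rot": TCP orientation; "wrist_force": force on the tool from outside, world axes, zero at the start; "torque": the same for the moment, N m; "opening": opening from 0.0 (shut) to 1.0 (fully open); "gripper_force": force on a finger pad.
Only numpy, scipy, OpenCV 4.12 (cv2) and the standard library are available. Lean on these libraries where they do the work, as an engineer would, in place of code of your own. Each camera call takes 0.05 s, during which the arm holds its last target. There are 200 camera calls.

## Task

With the fingertips only, push the red spirit level across the table into the low pine bay: angle it so that one end goes in behind the raised pop-up socket, then push the other end round, until the level lies inside the bay snug along the whole of its back board. Do not grip, lift or tip the level, and leave the other things on the table where they are.

Things in the scene. Friction and masses are not known exactly. Their poses are not given: they have to be found in the camera images.
- level: red spirit level, black end caps, green vials, lying flat and loose: 260 long (its x axis), 40 wide (y), 26 tall, about 0.3 kg; origin at the centre of its underside. Slides under a push of about 1 to 4 N. Either way round will do. It starts in front of the bay, roughly along it, clear of the socket and off to the bay's -y side.
- level_end_a (a point): centre of the level's end face at its own +x end (130 from its middle, 13 above its underside)
- level_end_b (a point): centre of the level's other end face, at its own -x end (-130)
- bay: low pine bay fixed to the table, no floor or roof, open towards the robot: a back board and two end boards, 45 tall, 18 thick. Origin on the table at the middle of the back board's inner face (plane x = 0); x points into the board, away from the robot, y along it. Inner faces of the end boards at y = +155 and -155; they reach from x = 0 forward to x = -75.
- socket: raised pop-up power socket, fixed: upright black cylinder, aluminium cap, diameter 46, 55 tall; origin at the centre of its foot. It stands before the bay's mouth near the +y end (about bay x = -108, y = +105). Between it and the -y end board is less room than the level is long: the level goes in at an angle, leading end behind the socket, towards the +y end board.
- mug: white mug, diameter 80, 90 tall, loose bystander; origin at the centre of its underside
- flask: black vacuum flask with steel cap, diameter 68, 200 tall, loose bystander beyond the bay; origin at the centre of its underside
- jar: white jar with blue lid, diameter 60, 90 tall, loose bystander right (-y) of the bay; origin at the centre of its underside
- tape: yellow tape measure, 65 x 38 x 60 tall, loose bystander; origin at the centre of its underside
- phone: black phone lying flat, 150 x 72 x 9, loose bystander; origin at the centre of its underside
- firstaid: red first-aid case with a white cross, 90 x 150 x 60 tall, loose bystander; origin at the centre of its underside

How it is judged:
By the outcome, as a careful person would: the job done as asked, in the order asked, and still so for the second after the job is handed in, with the robot touching nothing.
It also fails if it takes over 72 s, if anything falls off the work surface, if the arm or the gripper's body presses on something with over 40 N, if the wrist force passes 120 N, or if a joint passes its speed limit or range.

## Working session

There is one attempt and no reset: what is moved stays moved. The work goes in short steps, each a Python script; the robot and the scene stay as the last script left them, time stands still between calls to the robot, and variables do not carry over. Pictures are saved under pics/ and viewed, at most 10 in all, crops included, and the job is handed in when it is done.

```bash
mkdir -p pics; ls; python3 - <<'E'
from plant import robot
import cv2,pickle
for n in("top","scene"):
    f=robot.grab_frame(n); cv2.imwrite(f"pics/{n}0.png",f["image"][:,:,::-1]); pickle.dump(f,open(n+"0.pkl","wb"))
    print(n,f["fx"],f["cx"],f["cy"],f["R"],f["t"])
print(robot.nose_length,robot.sense())
E
```

```text
pics
top 453.68370734787857 250.596665026943 188.15204672741862 [[-0.00528133 -0.99996832 -0.00595482]
 [-0.97314077  0.00651    -0.2301188 ]
 [ 0.23015028  0.00457954 -0.97314433]] [0.02179849 0.60952134 1.49097617]
scene 364.0568481757379 259.92559633273316 196.4429383880667 [[ 0.78641973  0.61756325 -0.01263484]
 [ 0.38588448 -0.50716108 -0.77063662]
 [-0.48232476  0.60116826 -0.63714955]] [-0.48817134 -0.20746701  1.33214392]
0.011 {'t': 0.1, 'joint_pos': array([-1.23889595,  0.46937973, -0.0485906 ,  1.5335728 ,  0.02409959,
        1.14102595, -0.08227566]), 'joint_velocities': array([-6.06827185e-04, -3.23273401e-03, -2.22946579e-03, -1.48531070e-03,
       -4.25303612e-05,  8.86762846e-04,  8.79613586e-05]), 'effort': array([ 6.90658453e-04, -5.11512744e+01, -4.71031840e-02, -2.38392216e+01,
        1.07816211e-02,  4.32572255e-03,  3.98083358e-06]), 'tcp_pos': array([0.23809906, 0.63106433, 0.24135428]), 'tcp_rot': array([-3.13979357e+00,  6.53547407e-05,  2.78084161e+00]), 'wrist_force': array([ 0.22304717, -0.22666525, -0.68703688]), 'torque': array([-0.00524104,  0.03715782, -0.00347591]), 'gripper_force': 0.0, 'opening': 0.9962316086357857}
```

View pics/top0.png

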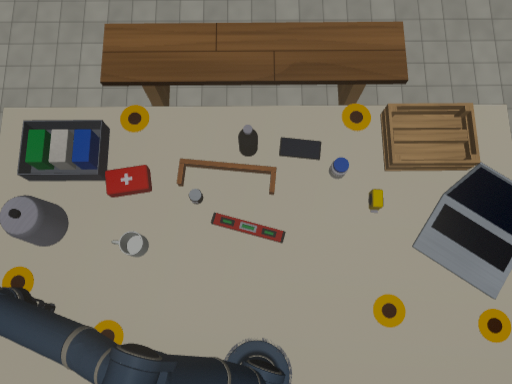

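View pics/scene0.png

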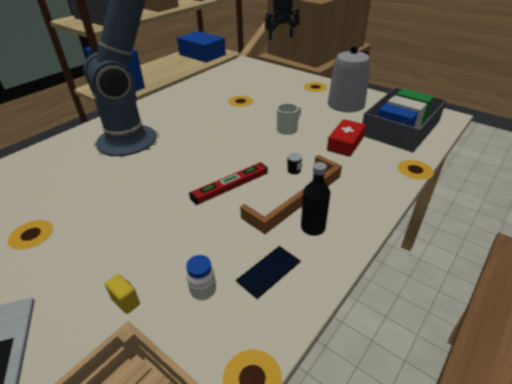

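The top view shows the level centred near (248,227), tilted about 13° to the image row. The bay's back board runs from (180,163) to (275,170), and the socket is at (195,196). The scene view agrees.

```bash
cat > h.py <<'E'
import numpy as np,cv2
def world(f):
    h,w=f["range_z"].shape; v,u=np.mgrid[:h,:w]; z=f["range_z"]
    P=np.stack([(u-f["cx"])/f["fx"]*z,(v-f["cy"])/f["fy"]*z,z],-1)
    return (P-f["t"])@f["R"]
def plane(f,uv,h):
    uv=np.asarray(uv,float); d=np.c_[(uv[:,0]-f["cx"])/f["fx"],(uv[:,1]-f["cy"])/f["fy"],np.ones(len(uv))]@f["R"]
    c=-f["R"].T@f["t"]; return c+d*((h-c[2])/d[:,2])[:,None]
def level(f,box):
    """red mask -> centre, long-axis angle, end-to-end length of the red part"""
    hsv=cv2.cvtColor(f["image"],cv2.COLOR_RGB2HSV)
    m=(((hsv[...,0]<8)|(hsv[...,0]>172))&(hsv[...,1]>140)&(hsv[...,2]>60)).astype(np.uint8)
    W=plane(f,np.argwhere(np.ones(m.shape))[:,::-1],.024).reshape(*m.shape,3)
    m&=((W[...,0]>box[0])&(W[...,0]<box[1])&(W[...,1]>box[2])&(W[...,1]<box[3])).astype(np.uint8)
    m=cv2.morphologyEx(m,cv2.MORPH_CLOSE,np.ones((5,5),np.uint8))
    p=W[m>0][:,:2].astype(np.float32)
    (c,s,a)=cv2.minAreaRect(p*1000)
    e=np.linalg.eigh(np.cov(p.T))[1][:,1]; e*=np.sign(e[1])
    q=p@e; n=np.array([-e[1],e[0]]); r=p@n
    return dict(c=e*(q.min()+q.max())/2+n*(r.min()+r.max())/2,mean=p.mean(0),e=e,yaw=np.degrees(np.arctan2(-e[0],e[1])),L=np.ptp(q),Wd=np.ptp(r))
E
python3 - <<'E'
import pickle,numpy as np,cv2
from h import *
np.set_printoptions(precision=4,suppress=True)
for n in("top","scene"):
    f=pickle.load(open(n+"0.pkl","rb")); print(n,level(f,(.4,.62,-.2,.2)))
    W=world(f); hsv=cv2.cvtColor(f["image"],cv2.COLOR_RGB2HSV)
    br=(hsv[...,0]>4)&(hsv[...,0]<22)&(hsv[...,1]>90)&(f["range_z"]>0)
    box=(W[...,0]>.55)&(W[...,0]<.8)&(W[...,1]>-.12)&(W[...,1]<.3)
    m=br&box&(W[...,2]>.037)&(W[...,2]<.055)
    p=W[m][:,:2]; print(len(p),p.min(0),p.max(0),np.median(W[m][:,2]))
    for it in range(1):
        top=p[p[:,0]>np.median(p[:,0])-.02] if 0 else p
    mid=p[(p[:,1]>-.04)&(p[:,1]<.2)&(p[:,0]>.63)]
    k=np.polyfit(mid[:,1],mid[:,0],1); r=mid[:,0]-np.polyval(k,mid[:,1]); print("back k",k,np.percentile(r,[1,50,99]))
    for s in(0,1):
        q=p[(p[:,0]<np.polyval(k,p[:,1])-.02)&((p[:,1]>.08)==s)]
        if len(q): print("end",len(q),q.min(0),q.max(0),np.median(q,0))
    for name,lo,hi,bx in(("socket",.05,.06,(.5,.68,.05,.2)),("flask",.19,.21,(.68,.95,-.1,.15)),("jar",.085,.1,(.6,.85,-.35,-.15)),("mug",.08,.1,(.3,.6,.2,.5))):
        b=(W[...,2]>lo)&(W[...,2]<hi)&(W[...,0]>bx[0])&(W[...,0]<bx[1])&(W[...,1]>bx[2])&(W[...,1]<bx[3])
        q=W[b][:,:2].astype(np.float32)
        if len(q)>4: c,rad=cv2.minEnclosingCircle(q); print(name,len(q),c,rad)
    q=W[(W[...,2]>.022)&(W[...,2]<.03)&(W[...,0]>.4)&(W[...,0]<.62)&(W[...,1]>-.2)&(W[...,1]<.2)][:,:2].astype(np.float32)
    print("lvl depth",len(q),cv2.minAreaRect(q*1000))
E
```

```text
top {'c': array([0.482 , 0.0299]), 'mean': array([0.4818, 0.0311], dtype=float32), 'e': array([0.2702, 0.9628]), 'yaw': np.float64(-15.677375310874734), 'L': np.float64(0.24205323724563477), 'Wd': np.float64(0.03887909444759896)}
695 [ 0.6017 -0.0685] [0.7251 0.2783] 0.0439017071278081
back k [0.1013 0.6904] [-0.0094 -0.0004  0.0102]
end 81 [ 0.6017 -0.0682] [ 0.6634 -0.0496] [ 0.6328 -0.0571]
end 89 [0.6337 0.2564] [0.6952 0.2783] [0.6658 0.2677]
socket 15 (0.5906187295913696, 0.1975734829902649) 0.014723370783030987
flask 73 (0.7769018411636353, 0.027254631742835045) 0.015586499124765396
jar 165 (0.6863363981246948, -0.2939329147338867) 0.02752121537923813
mug 122 (0.423122376203537, 0.42099931836128235) 0.04398948326706886
lvl depth 612 ((510.5775451660156, 46.3604736328125), (176.23089599609375, 280.6849670410156), 2.631913423538208)
scene {'c': array([0.4947, 0.0216]), 'mean': array([0.4949, 0.0124], dtype=float32), 'e': array([0.2624, 0.965 ]), 'yaw': np.float64(-15.213967240828444), 'L': np.float64(0.2492194386618194), 'Wd': np.float64(0.05680426000377636)}
665 [ 0.6074 -0.0775] [0.7911 0.2747] 0.04385677720324326
back k [0.098  0.6984] [-0.0097  0.0002  0.0064]
end 133 [ 0.6074 -0.0762] [ 0.6708 -0.0523] [ 0.6397 -0.0665]
end 82 [0.6412 0.2495] [0.7028 0.2747] [0.6739 0.2586]
socket 33 (0.5940151810646057, 0.19618792831897736) 0.018041379749774933
flask 118 (0.7796191573143005, 0.022071536630392075) 0.01646130345761776
jar 405 (0.6893778443336487, -0.298656165599823) 0.027752988040447235
mug 131 (0.4252539873123169, 0.4117752015590668) 0.04171731323003769
lvl depth 745 ((523.6550903320312, 47.618316650390625), (187.9830780029297, 302.832763671875), 0.2299799621105194)
```

```bash
cat >> h.py <<'E'
O=np.array([.6912,.1011]); U=np.array([.1008,.9949]); N=np.array([.9949,-.1008])   # bay frame
def tobay(p): d=np.asarray(p)[:2]-O; return np.array([d@N,d@U])*1000
def fr(b): return O+N*b[0]/1000+U*b[1]/1000
def look(robot,box=(.4,.75,-.25,.28),save=None):
    f=robot.grab_frame("top")
    if save: cv2.imwrite(save,f["image"][:,:,::-1])
    l=level(f,box); l["phi"]=-l["yaw"]-5.79; l["bay"]=tobay(l["c"])
    print("level bay",l["bay"].round(1),"phi %.1f L %.3f W %.3f"%(l["phi"],l["L"],l["Wd"])); return l
E
python3 - <<'E'
import pickle
from h import *
f=pickle.load(open("top0.pkl","rb")); 
g=f["image"][180:212,180:212]
cv2.imwrite("pics/crop.png",cv2.resize(f["image"][140:250,160:300,::-1],None,fx=5,fy=5,interpolation=cv2.INTER_NEAREST))
W=plane(f,[(195.5,192.5)],.055); print(tobay(W[0]))
from plant import robot
from math import pi
l=look(robot); e=l["e"]; n=np.array([e[1],-e[0]]); a=np.arctan2(e[0],e[1])
robot.grip(.6); print(robot.nose_length)
for y in(pi-a,-a):
  for z in (.15,.017):
    for s in(-.056,.014):
        q=robot.inverse_kinematics([*(l["c"]+s*n),z],[pi,0,y]); print(y,z,s,None if q is None else np.round(q,2))
E
```

```text
[-102.46461302   98.82040348]
level bay [-201.1  -92. ] phi 9.9 L 0.242 W 0.039
0.011
2.8678912741946836 0.15 -0.056 [-0.49  0.19  0.32  2.2  -0.09  0.76  1.19]
2.8678912741946836 0.15 0.014 [-0.41  0.3   0.33  2.06 -0.13  0.8   1.29]
2.8678912741946836 0.017 -0.056 [-0.32  0.45  0.14  2.28 -0.15  0.42  1.24]
2.8678912741946836 0.017 0.014 [-0.25  0.51  0.15  2.14 -0.15  0.5   1.3 ]
-0.2737013793951094 0.15 -0.056 [-0.83  0.22  0.72  2.22 -0.21  0.77 -1.81]
-0.2737013793951094 0.15 0.014 [-0.77  0.36  0.78  2.08 -0.34  0.83 -1.62]
-0.2737013793951094 0.017 -0.056 [-0.71  0.52  0.63  2.3  -0.67  0.5  -1.38]
-0.2737013793951094 0.017 0.014 [-0.6   0.58  0.6   2.16 -0.61  0.57 -1.39]
```

View pics/crop.png

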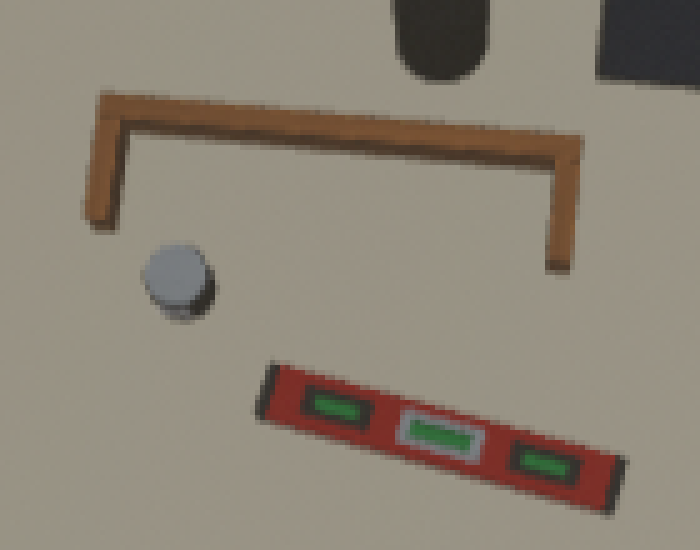

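The crop shows the socket cap centred at (177,277), which is about bay (-110, 100). The level's leading end is at crop (268,390), clear of the socket. I'll do the wide push first.

```bash
cat > s1.py <<'E'
from plant import robot
from math import pi
from h import *
def down(y): return [pi,0,y]
l=look(robot); e=l["e"]; n=np.array([e[1],-e[0]]); a=np.arctan2(e[0],e[1]); c=l["c"]
P=lambda s,r,z: [*(c+s*n+r*e),z]
robot.goto(P(-.054,0,.2),down(pi-a))
robot.move_straight(P(-.054,0,.018),vel=.15)
print("hit",robot.move_straight(P(.006,0,.018),vel=.06), robot.sense()["wrist_force"])
robot.move_straight(P(-.02,0,.018),vel=.1)
l=look(robot); e=l["e"]; n=np.array([e[1],-e[0]]); a=np.arctan2(e[0],e[1]); c=l["c"]
robot.grip(.0)
robot.move_straight(P(-.045,.06,.020),vel=.1,attitude=down(pi-a))
robot.move_straight(P(.003,.06,.020),vel=.06)
robot.move_straight(P(-.03,.06,.020),vel=.1)
look(robot); print(robot.sense()["t"],robot.sense()["tcp_pos"])
E
python3 s1.py
```

```text
level bay [-201.   -92.1] phi 9.9 L 0.242 W 0.038
hit False [ 0.06499596 -0.31089206  0.06275306]
level bay [-166.1  -98. ] phi 10.1 L 0.242 W 0.039
level bay [-158.4 -141.4] phi 20.6 L 0.163 W 0.040
8.6083 [0.50448513 0.08629852 0.02029878]
```

```bash
python3 - <<'E'
from plant import robot
from math import pi
from h import *
p=robot.sense()["tcp_pos"]; robot.move_straight([p[0],p[1],.1],vel=.15)
a=np.radians(27)
for y in (pi/2-a,-pi/2-a):
    q=robot.inverse_kinematics([.44,-.17,.12],[pi,0,y]); print(y,None if q is None else np.round(q,2))
robot.goto([.44,-.17,.12],[pi,0,pi/2-a])
look(robot,save="pics/t1.png"); print(robot.sense()["t"])
E
```

```text
1.0995574287564276 [-0.39  0.39  0.84  2.16 -0.43  0.76  0.25]
-2.0420352248333655 [ 0.79  0.37 -0.62  2.1   0.3   0.76  2.66]
level bay [-144.7 -105. ] phi 20.3 L 0.241 W 0.039
10.375
```

View pics/t1.png

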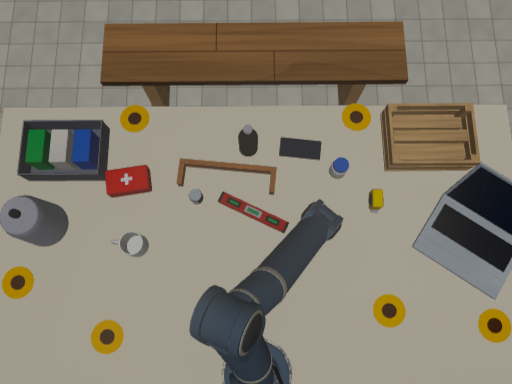

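The top view shows the level's leading end at about (221,197), left of centre and close to the socket at (195,196). Pushing along the axis now would clip the socket, so I'll do one more off-centre push first.

```bash
python3 - <<'E'
from plant import robot
from math import pi
from h import *
l=look(robot); e=l["e"]; n=np.array([e[1],-e[0]]); a=np.arctan2(e[0],e[1]); c=l["c"]
P=lambda s,r,z: [*(c+s*n+r*e),z]
robot.goto(P(-.05,.03,.1),[pi,0,pi-a])
robot.move_straight(P(-.05,.03,.020),vel=.15)
robot.move_straight(P(-.009,.03,.020),vel=.06)
robot.move_straight(P(-.04,.03,.020),vel=.15)
robot.move_straight(P(-.04,.03,.1),vel=.2)
robot.goto([.44,-.17,.12],[pi,0,pi/2-np.radians(30)])
look(robot); print(robot.sense()["t"])
E
```

```text
level bay [-144.7 -105. ] phi 20.2 L 0.241 W 0.039
level bay [-128.4 -112.1] phi 24.0 L 0.243 W 0.039
14.7917
```

```bash
python3 - <<'E'
from plant import robot
from math import pi
from h import *
l=look(robot); e=l["e"]; a=np.arctan2(e[0],e[1]); c=l["c"]
robot.grip(.1)
P=lambda s,z: [*(c+s*e),z]
robot.goto(P(-.165,.1),[pi,0,pi/2-a])
robot.move_straight(P(-.165,.019),vel=.15)
robot.move_straight(P(-.141+.07,.019),vel=.06)
print(robot.sense()["wrist_force"])
robot.move_straight(P(-.141+.06,.019),vel=.1)
l2=look(robot,save="pics/t2.png"); print((l2["c"]-c)@e,robot.sense()["t"])
E
```

```text
level bay [-128.5 -112.1] phi 24.1 L 0.243 W 0.039
[-1.46366332 -2.64293673  3.55588368]
level bay [-87.1 -20.9] phi 23.8 L 0.187 W 0.040
0.10018476938790778 18.1083
```

View pics/t2.png

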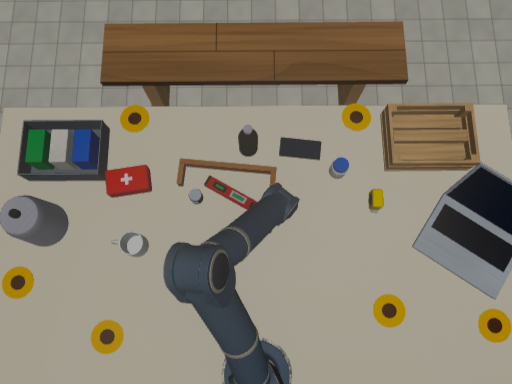

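The top view shows the level lined up with the gap behind the socket, leading end at about (208,181). I'll continue along the same line to just short of the back board.

```bash
python3 - <<'E'
from plant import robot
from math import pi
from h import *
e=np.array([np.sin(np.radians(24.0+5.79)),np.cos(np.radians(24.0+5.79))])
p=robot.sense()["tcp_pos"][:2]
P=lambda s,z: [*(p+s*e),z]
print(robot.move_straight(P(.072,.019),vel=.06,contact_N=12),robot.sense()["wrist_force"])
robot.move_straight(P(.04,.019),vel=.15)
robot.move_straight(P(.04,.12),vel=.2)
robot.goto([*fr((-230,-150)),.15],[pi,0,pi-.3])
l=look(robot,save="pics/t3.png"); print(robot.sense()["t"])
E
```

```text
False [-0.74164508 -0.3519384   0.16169152]
level bay [-71.2  15.5] phi 24.3 L 0.233 W 0.039
21.825
```

View pics/t3.png

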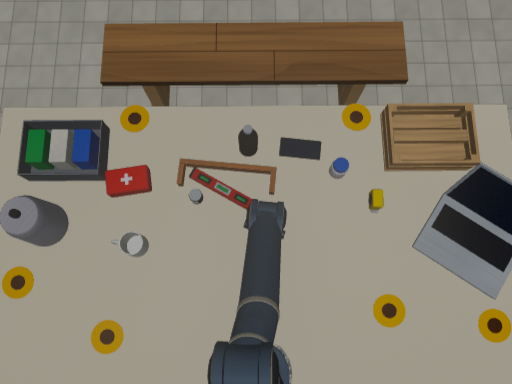

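The top view shows the level's leading end tucked behind the socket in the corner near (192,170), with the trailing end near (250,205). Next I'll swing the trailing end in.

```bash
python3 - <<'E'
from plant import robot
from math import pi
from h import *
D=pi/180
yaw=lambda phi:[pi,0,pi-(phi+5.79)*D]
robot.grip(0)
robot.goto([*fr((-165,-60)),.1],yaw(24))
robot.move_straight([*fr((-165,-60)),.020],vel=.15)
robot.move_straight([*fr((-90,-60)),.020],vel=.06,attitude=yaw(12))
print(robot.sense()["wrist_force"])
robot.move_straight([*fr((-110,-60)),.020],vel=.15)
robot.move_straight([*fr((-140,-60)),.12],vel=.2)
robot.goto([*fr((-230,-120)),.2],yaw(12))
l=look(robot,save="pics/t4.png"); print(robot.sense()["t"])
E
```

```text
[-0.99119094  0.1390697  -0.05023358]
level bay [-47.1  17.1] phi 10.4 L 0.243 W 0.040
26.325
```

View pics/t4.png

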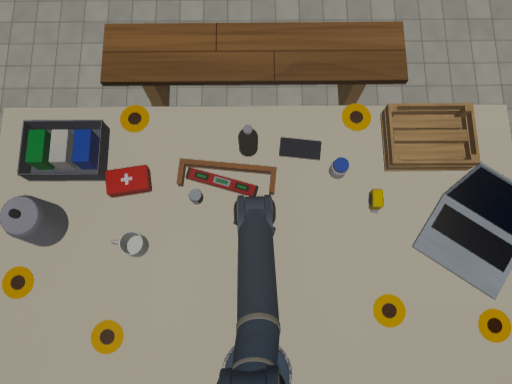

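The top view shows the level mostly in the bay, from (188,175) to (257,190), with a gap left only at the trailing end. I'll finish the swing, then press it snug.

```bash
python3 - <<'E'
from plant import robot
from math import pi
from h import *
D=pi/180
yaw=lambda phi:[pi,0,pi-(phi+5.79)*D]
robot.goto([*fr((-125,-65)),.1],yaw(8))
robot.move_straight([*fr((-110,-65)),.020],vel=.15)
print(robot.move_straight([*fr((-40,-65)),.020],vel=.05,attitude=yaw(0),contact_N=12),tobay(robot.sense()["tcp_pos"]),robot.sense()["wrist_force"])
robot.move_straight([*fr((-80,-65)),.020],vel=.15)
robot.grip(.6)
robot.move_straight([*fr((-75,10)),.018],vel=.15,attitude=yaw(0))
print(robot.move_straight([*fr((-38,10)),.018],vel=.04,contact_N=15),tobay(robot.sense()["tcp_pos"]),robot.sense()["wrist_force"],robot.sense()["torque"])
robot.move_straight([*fr((-80,10)),.018],vel=.15)
robot.move_straight([*fr((-110,10)),.12],vel=.2)
robot.goto([*fr((-230,-40)),.2],yaw(0))
l=look(robot); f=robot.grab_frame("top"); g=robot.grab_frame("scene")
a=cv2.resize(f["image"][135:220,165:295,::-1],(780,510)); cv2.imwrite("pics/t5.png",a)
cv2.imwrite("pics/s5.png",cv2.resize(g["image"][140:260,190:370,::-1],(780,520)))
print(robot.sense()["t"])
E
```

```text
True [-49.24350231 -64.78610225] [ 0.14615736  0.67174072 -0.05354357]
True [-47.16845673  10.33502175] [-0.32915355  0.76832144 -0.66452278] [-0.01196135  0.01871218 -0.00296535]
level bay [-17.1  23.1] phi 0.0 L 0.242 W 0.044
32.9667
```

View pics/t5.png

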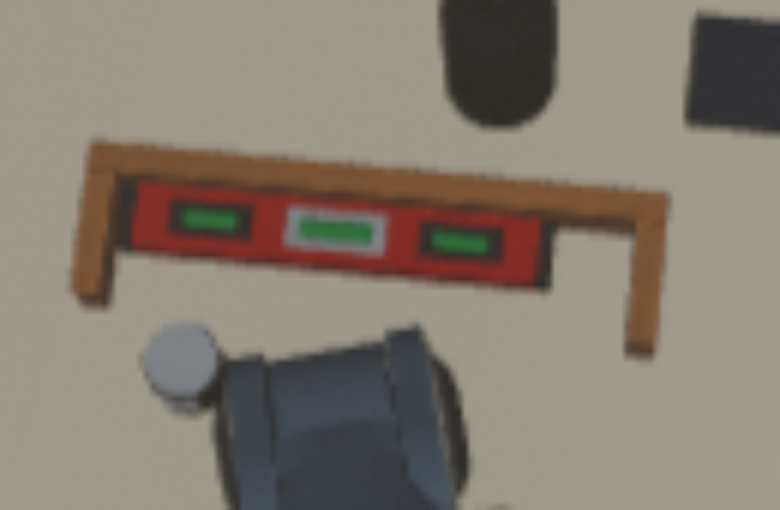

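View pics/s5.png

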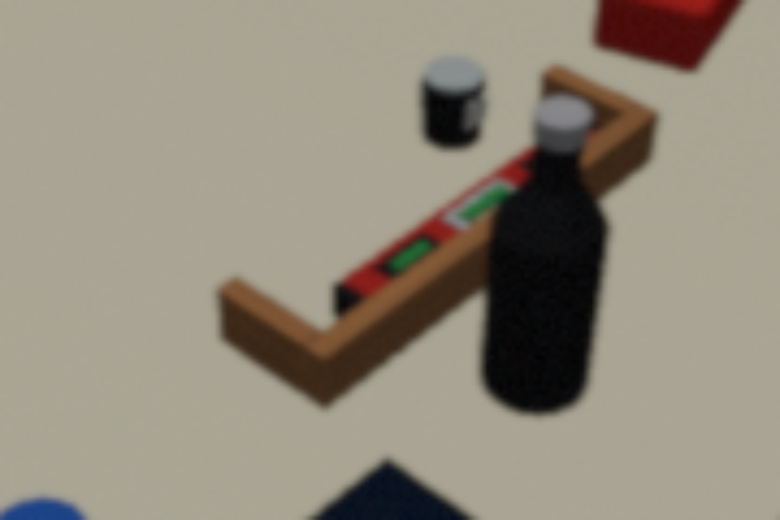

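The level lies along the back board over its whole length, from crop (125,215) to (550,255). I'll press once more near each side as a firm check on fit, then hand in.

```bash
python3 - <<'E'
from plant import robot
from math import pi
from h import *
D=pi/180
yaw=lambda phi:[pi,0,pi-(phi+5.79)*D]
robot.grip(.3)
for y in(-55,38):
    robot.goto([*fr((-85,y)),.1],yaw(0)) if y<0 else robot.move_straight([*fr((-65,y)),.1],vel=.2)
    robot.move_straight([*fr((-65,y)),.020],vel=.15)
    print(robot.move_straight([*fr((-35,y)),.020],vel=.03,contact_N=15),tobay(robot.sense()["tcp_pos"]))
    robot.move_straight([*fr((-65,y)),.020],vel=.15)
    robot.move_straight([*fr((-65,y)),.1],vel=.2)
robot.goto([*fr((-240,-40)),.25],yaw(0))
l=look(robot,save="pics/t6.png"); print(robot.sense()["t"])
E
```

```text
True [-47.18624187 -55.02472458]
True [-47.15580193  37.99887987]
level bay [-17.   23.1] phi 0.1 L 0.242 W 0.044
40.15
```

View pics/t6.png

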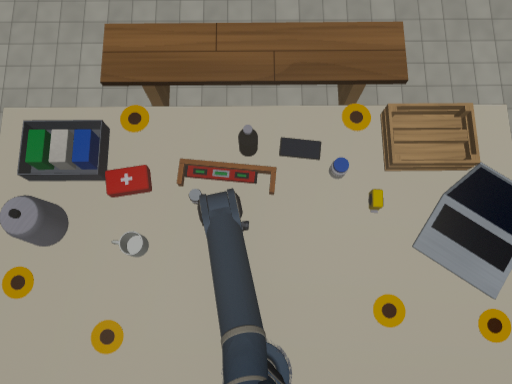

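Both presses stopped at the same depth (-47.2 mm), so the level is flush. The top view shows the bystanders where they started and the arm clear.

```bash
python3 -c "
from plant import robot
print(robot.close_job())"
```

```text
the job is handed in; nothing more can be done
None
```

The job is handed in: the level lies flush along the bay's back board, pushed in by the fingertips behind the socket at about 40 s on the robot's clock, with the other things left where they were.

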